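# Hold the paddle board under the tap for rinsing

### The arm

A 6-joint arm with a two-finger parallel gripper is mounted at the origin on the work surface. World frame = base frame: x ahead of the robot, y to its left, z up, the work surface at z = 0. Lengths are in m, angles in degrees, forces in N, time in s.
With the tool pointing down it reaches from about 0.25 to 0.725 m from the base axis. Payload 9.7 kg.
Tool frame: the origin (TCP) lies between the finger pads; the fingertips stand 19 mm ahead of it and the grasp point (between the pads) is the TCP; z points along the fingers, y is the line along which they close (so a half turn about z gives the same grasp; the last joint's range is limited). The gripper opens to 85 mm and grips with 20 to 120 N. Pads are 22 mm wide; open, the fingers measure 114 mm over their backs; the gripper's body (76 mm by 85 mm) begins 54 mm behind the grasp point. The pads swing forward as they close: fully open they stand 13 mm farther back than shut.
Start: joints at [69.614, 4.979, 10.078, 95.1, 0, 90], TCP at [0.192, 0.516, 0.25] pointing down, gripper open.
Joint ranges: [-179.16, 179.16], [-48.56, 103.87], [-65.8, 70.77], [-126.05, 130.52], [-82.76, 87.17], [-180, 180]. Speed limits (degrees/s): [127.2, 127.2, 147.25, 180, 180, 180].

### API

Orientations are given as [roll, pitch, yaw] about the fixed x, y, z axes, in that order (R = Rz(yaw) Ry(pitch) Rx(roll)).
In Python, from workcell import telemetry, camera, calibration, workorder gives the robot as it stands.
- The arm moves only by the tool play_rows, never from a script. Its argument "increments" is a list of rows, each a list of 3 entries, a list of its own where there are three numbers: the shift along the tool's x, y, z in mm, then the turn, a rotation vector about the tool's x, y, z in degrees, then the closure, from 0 (fully open) to 1 (shut). In form: [[[x, y, z], [ax, ay, az], jaw], ...]. A call has 1 to 20 rows; each row is the pose to reach, as a shift and turn from the pose commanded when the call began, along the tool's axes at that moment; what a row does not reach only later rows make up. A row lasts 1/10 s, in which the tool goes at most 50 mm and 8.59 degrees, less where a joint would pass 70% of its speed; a pose out of reach is approached as far as the arm can. A call with a gripper value outside its range is refused whole. The fingers move at their own pace and stop on an object; "grip_force" is the grip in N (left out, the last holds). Time passes only in rows, so rows that repeat a pose let the fingers close. It gives the time, the measured TCP pose, the force, the opening and the grip force at its end, in the units of the state.
- telemetry.get_obs(): the state, without advancing time (a new reading comes with each control period).
- camera(name): name is "scene" or "top" or "wrist"; returns (picture, depth): 480x640x3 uint8, red, green, blue; 480x640 float32, m along the optical axis (not along the pixel's ray), 0 where there is no reading.
- calibration(name): a dict with "vertical_fov" (degrees; the focal length in pixels is half the picture's height over the tangent of half this angle, whatever the lens; pixels are square), "cx", "cy" (the principal point, pixels), "rvec" (rotation vector, rad) and "tvec" (3), from world to camera coordinates, as OpenCV has them; the wrist camera has in their place "hand_eye" (4x4, takes a point from camera to tool coordinates, whose origin is the TCP and whose axes are the flange's). Camera axes: x right, y down, z forward; pixel columns grow to the right and rows downward; lengths in m; the calibration is good to about 2 mm. A picture is of the moment at which its call begins: read the wrist's pose just before it. calibration takes no time and is no camera call.
- workorder.job_done(): hands the job in; it is judged then, once.
The state is a dict: "time": time; "q": joint angles; "qd": joint speeds; "joint_efforts": joint torques, N m; "ee_pos": TCP position; "tcp_rot": TCP orientation; "wrist_force": force on the tool from outside, world axes, zero at the start; "torque": the same for the moment, N m; "opening": finger opening in m; "grasp_force": force on a finger pad.
Only numpy, scipy, OpenCV 4.12 (cv2) and the standard library are available. Lean on these libraries where they do the work, as an engineer would, in place of code of your own. Each camera call takes 0.05 s, during which the arm holds its last target. There are 200 camera calls.

### The job

Take the wooden paddle board by its handle, draw it straight up out of the board stand, and hold it ready for rinsing: handle end uppermost, sloping about halfway between upright and flat, level from side to side, the middle of its blade directly beneath the tap's outlet and its lower end over the sink bowl. Finish while holding it there, still, the whole board above worktop level and touching neither tap nor sink. Leave the spout pointing where it does, and the other boards and things about the sink as they stand.

Things in the scene. Friction and masses are not known exactly. Their poses are not given: they have to be found in the camera images.
- paddle: paddle board, plain brown wood, 14 mm thick, 0.16 to 0.25 kg: blade 140 wide, 150 long, and a straight handle 36 wide, 75 long in the middle of its upper edge; 225 in all. Loose; stands upright in any one of the stand's three slots, handle up. Origin: middle of the foot edge. Axes: x through the thickness, y across, z from foot to handle end. Centre of mass about 83 up z
- paddle_grip (a point): point in the upper half of the paddle board's handle, 198 along z from the foot edge: take it here, fingers on the two flat faces, 14 mm apart
- paddle_mid (a point): centre of the paddle board's blade, 75 along z from the foot edge (midway through the thickness)
- paddle_foot (a point): middle of the paddle board's foot edge, which becomes the lower end (= its origin)
- stand: fixed board stand: bamboo base 180 x 158 x 12 high with bent steel rod hoops, tops 72 above the worktop. Three slots 20 wide run along its x axis at y = -48, 0 and 48; boards stand on the base, 12 above the worktop, and come out straight upwards. Origin: centre of its underside. Position and yaw vary
- board_big: plain rectangular wooden board without a handle, 240 x 130 high x 15 thick, on edge in another slot of the stand, its top 142 above the worktop. Origin: middle of its foot edge
- board_plain: plain rectangular white plastic board without a handle, 210 x 115 high x 15 thick, on edge in the remaining slot, its top 127 above the worktop. Origin: middle of its foot edge
- sink: stainless sink bowl let into the worktop, 320 (x) by 400 (y) inside, walls upright, 170 deep. Origin: centre of its mouth at worktop height; x and y along the world's. It does not move
- tap: steel mixer tap on the worktop beyond the bowl; its gooseneck spout swivels stiffly about the tap's upright axis and starts up to 26 degrees either side of straight towards the robot. Its pipe, 21 thick, rises from the axis to 369 above the worktop and comes down 220 from the axis. Origin: centre of the foot
- tap_outlet (a point): the tap's outlet: centre of the lower end of the spout, 224 above the worktop, pointing straight down, 27 in diameter
- worktop: the worktop, its upper face at z = 0. Origin: a point of that face, under the sink's middle
- mug: white mug, 82 across, 92 high, standing at the sink's near left corner. Origin: centre of its foot
- tumbler: glass tumbler, 72 across, 110 high, standing left of the sink. Origin: centre of its foot
- soap: pump bottle of washing-up soap, 70 across, 199 high, left of the sink, farther from the robot. Origin: centre of its foot
- cleaner: small white bottle with a pointed nozzle, 44 across, 148 high, beyond the sink at the right. Origin: centre of its foot
- brush: washing-up brush lying beyond the stand, 225 long, 45 wide, 32 high. Origin: about the middle of its length, on the worktop
- steel_bowl: steel bowl, 200 across, 80 high, standing on the floor of the sink, wholly below the worktop. Origin: centre of its foot
Mind the look-alikes: they are no part of the job. What is shaped like the paddle but black or purple is not meant.

How it is judged (in metres and radians):
On the way:
1. the paddle board is gripped and drawn up clear of the stand's hoops, still about upright (height (world z) of paddle_foot above 0.076 m and angle between paddle's own z axis and vertical below 0.35 rad and contact force between the fingers and paddle above 1 N), for 0.1 s.
At the end, for the whole second after the job is handed in: The fingers alone hold the paddle board, at rest: sloping 29 to 61 deg from upright, handle up, level across to 14 deg; blade centre 19 mm or more below the outlet, within 35 mm seen from above; foot edge 20 mm above worktop level, over the bowl; spout moved under 25 mm, other things under 30 mm (contact force between the fingers and paddle above 1 N and angle between paddle's own z axis and vertical between 0.5 and 1.07 rad and angle between paddle's own y axis and vertical between 1.32 and 1.82 rad and horizontal distance between paddle_mid and tap_outlet below 0.035 m and height (world z) of paddle_mid below 0.205 m and height (world z) of paddle_foot above 0.02 m and x of paddle_foot in the frame of sink between -0.16 and 0.16 m and y of paddle_foot in the frame of sink between -0.2 and 0.2 m and contact force between paddle and tap below 0.3 N and contact force between paddle and sink below 0.3 N and contact force between paddle and worktop below 0.3 N and contact force between paddle and stand below 0.3 N and linear speed of paddle below 0.03 m/s and distance of tap_outlet from where it was at the start of the episode below 0.025 m and distance of each of board_big, board_plain, mug, tumbler, soap, cleaner, brush, steel_bowl from where it was at the start of the episode below 0.03 m); the arm keeps its last pose, push and grip.
It fails at once if the tap's spout is swung aside by more than 25 mm (distance of tap_outlet from where it was at the start of the episode above 0.025 m).
It fails at once if another board is shifted by more than 30 mm (distance of any of board_big, board_plain from where it was at the start of the episode above 0.03 m).
It fails at once if a thing about the sink is shifted by more than 30 mm (distance of any of mug, tumbler, soap, cleaner, brush, steel_bowl from where it was at the start of the episode above 0.03 m).
It also fails if it takes over 38 s, if anything falls off the work surface, if the arm or the gripper's body presses on something with over 40 N, if the wrist force passes 120 N, or if a joint passes its speed limit or range.

## Working session

There is one attempt and no reset: what is moved stays moved. The work goes in short steps, Python scripts to look and compute and a tool call to move; the robot and the scene stay as the last step left them, time stands still between calls to the robot, and variables do not carry over. Pictures are saved under pics/ and viewed, at most 10 in all, crops included, and the job is handed in when it is done.

Besides the shell and the picture viewer there is one more tool, called after "Call:" as a command line: name --argument value ..., lists and objects as JSON in quotes. play_rows: Moves the arm, as the interface text tells. Its arguments: {"type":"object","properties":{"increments":{"type":"array"},"grip_force":{"type":"number"}},"required":["increments"]}

```bash
mkdir -p pics
cat > h.py <<'E'
import numpy as np, cv2
from workcell import telemetry, camera, calibration, workorder
from scipy.spatial.transform import Rotation as R
def K(c):
    f=240/np.tan(np.radians(c['vertical_fov'])/2); return f,c['cx'],c['cy']
def cloud(name):
    o=telemetry.get_obs(); im,d=camera(name); c=calibration(name); f,cx,cy=K(c)
    v,u=np.mgrid[:480,:640]; P=np.dstack([(u-cx)/f*d,(v-cy)/f*d,d])
    if name=='wrist':
        T=np.array(c['hand_eye']); P=P@T[:3,:3].T+T[:3,3]
        Rt=R.from_euler('xyz',o['tcp_rot'],degrees=True).as_matrix(); P=P@Rt.T+o['ee_pos']
    else:
        Rm=cv2.Rodrigues(np.array(c['rvec'],float))[0]; P=(P-np.ravel(c['tvec']))@Rm
    P[d==0]=np.nan
    return im,P
E
python3 - <<'E'
from h import *
print(telemetry.get_obs())
for n in ['scene','top']:
    im,P=cloud(n); cv2.imwrite(f'pics/{n}1.png',im[:,:,::-1]); np.savez(f'{n}1.npz',im=im,P=P); print(calibration(n))
E
```

```text
{'time': 0.0, 'q': array([ 6.96151009e+01,  5.01131064e+00,  1.00337252e+01,  9.51001595e+01,
       -2.84643981e-03,  9.00001378e+01]), 'qd': array([-0.06517424, -0.01087321,  0.0494647 , -0.08323016,  0.05289162,
        0.03330856]), 'joint_efforts': array([ 1.57101225e-03, -5.20383596e+01,  4.64810264e+01,  1.60456676e-02,
        4.47708396e-05, -6.92441517e-07]), 'ee_pos': array([0.19151719, 0.51535199, 0.24957451]), 'tcp_rot': array([-1.79922255e+02,  2.84662423e-03,  1.59614967e+02]), 'wrist_force': array([ 0.30871629, -0.73720312, -0.3385655 ]), 'torque': array([0.03189743, 0.04268487, 0.00732228]), 'grasp_force': 0.0, 'opening': 0.08528574893749219}
{'vertical_fov': 45.9593469974545, 'cx': 318.34776349056995, 'cy': 237.91003360931197, 'rvec': array([ 2.09834974,  1.07996808, -0.46614864]), 'tvec': array([-0.23886946, -0.25402248,  1.76275874])}
{'vertical_fov': 45.24333054127116, 'cx': 322.10439278066946, 'cy': 252.67178438640687, 'rvec': array([ 2.14111494, -2.14144611,  0.18352057]), 'tvec': array([-0.07340763,  0.55550958,  1.28676538])}
```

View pics/scene1.png

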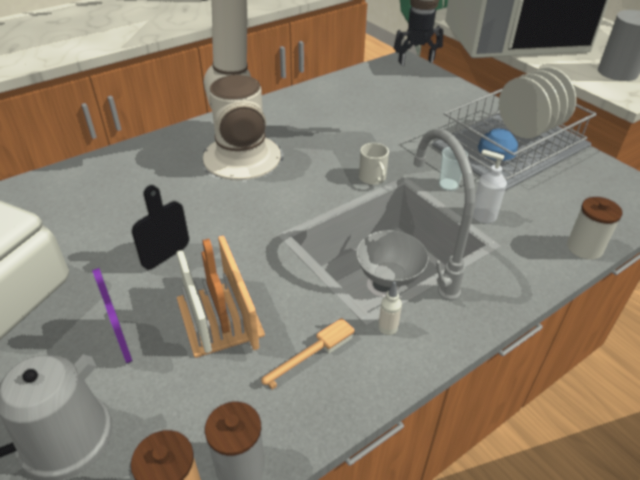

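View pics/top1.png

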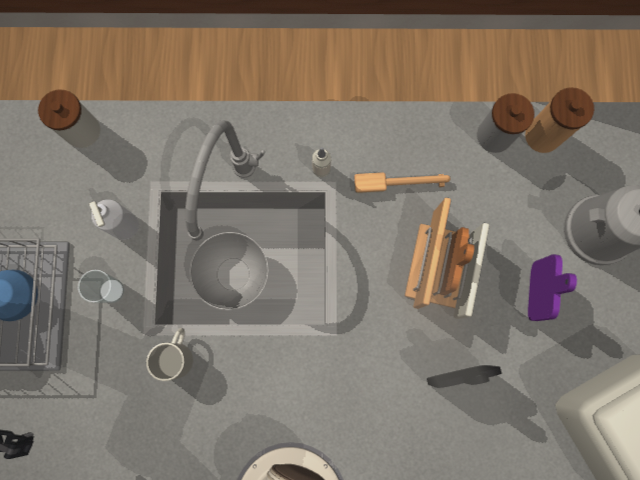

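The paddle is in the stand's middle slot: its handle is at about (466,243) in the top view, between the big wooden board (435,250) and the white board (480,265). The outlet is near (193,232) and the spout is swung left. Next I'll measure these.

Run:
```python
from h import *
t=np.load('top1.npz'); P=t['P']; im=t['im'].astype(int)
np.set_printoptions(precision=4,suppress=True)
for u,v in [(193,232),(190,210),(225,125),(245,165),(466,243),(470,236),(458,275),(435,250),(480,265),(418,255),(156,193),(326,193),(156,325),(326,325)]:
    print((u,v),P[v,u],im[v,u])
# region of the stand
sub=P[195:320,400:495].reshape(-1,3); rgb=im[195:320,400:495].reshape(-1,3)
def fit(name,m):
    q=sub[m]; c=np.median(q,0); w,V=np.linalg.eigh(np.cov((q-q.mean(0))[:,:2].T)); 
    d=V[:,1]; print(name,len(q),'mean',q.mean(0),'dir',d*np.sign(d[0]),'ang',np.degrees(np.arctan2(*(d*np.sign(d[0]))[::-1])), 'min',q.min(0),'max',q.max(0), 'sd',np.sqrt(w))
    return q
ok=~np.isnan(sub[:,0])
sat=rgb[:,0]-rgb[:,2]
fit('white top',ok&(sat<30)&(sub[:,2]>.118)&(sub[:,2]<.137))
fit('big top',ok&(sat>40)&(sub[:,2]>.135)&(sub[:,2]<.150)&(sub[:,1]>-.5))
fit('handle top',ok&(sub[:,2]>.225)&(sub[:,2]<.245))
fit('shoulder',ok&(sat>40)&(sub[:,2]>.156)&(sub[:,2]<.168))
# pipe
z=P[:,:,2]
s=P[100:260,170:270].reshape(-1,3); s=s[~np.isnan(s[:,0])]
for lo,hi in [(.20,.235),(.235,.27),(.27,.3),(.3,.33),(.33,.36),(.36,.38)]:
    q=s[(s[:,2]>lo)&(s[:,2]<hi)]; print(lo,len(q),q.mean(0) if len(q) else '', q.min(0) if len(q) else '',q.max(0) if len(q) else '')
```

```text
(193, 232) [0.5579 0.1759 0.2757] [81 79 75]
(190, 210) [0.5878 0.1707 0.3308] [111 109 104]
(225, 125) [0.7579 0.1138 0.3147] [87 85 82]
(245, 165) [0.7572 0.1055 0.072 ] [77 76 73]
(466, 243) [ 0.5479 -0.3634  0.2145] [151  98  60]
(470, 236) [ 0.5997 -0.4246  0.0213] [84 81 74]
(458, 275) [ 0.4891 -0.3576  0.1621] [185 119  73]
(435, 250) [ 0.5465 -0.3162  0.1369] [223 184 125]
(480, 265) [ 0.515  -0.4144  0.1289] [185 179 162]
(418, 255) [ 0.5543 -0.3002  0.0192] [207 155 108]
(156, 193) [ 0.7096  0.3293 -0.0005] [167 162 154]
(326, 193) [ 0.7107 -0.0836 -0.0023] [170 165 158]
(156, 325) [0.3912 0.3139 0.0029] [119 116 112]
(326, 325) [ 0.3911 -0.0829 -0.0001] [127 124 119]
white top 705 mean [ 0.5057 -0.4079  0.126 ] dir [ 0.9738 -0.2273] ang -13.14019237563221 min [ 0.4054 -0.4399  0.1182] max [ 0.6266 -0.3476  0.1352] sd [0.0055 0.0604]
big top 888 mean [ 0.5393 -0.3238  0.1414] dir [ 0.9774 -0.2115] ang -12.212188481421714 min [ 0.43   -0.3845  0.135 ] max [ 0.6619 -0.286   0.1498] sd [0.0154 0.0658]
handle top 123 mean [ 0.5271 -0.364   0.2342] dir [ 0.9702 -0.2423] ang -14.023445981771347 min [ 0.5127 -0.3743  0.2251] max [ 0.5439 -0.3546  0.2413] sd [0.0043 0.009 ]
shoulder 270 mean [ 0.5253 -0.3635  0.1613] dir [ 0.9743 -0.2254] ang -13.024987595086769 min [ 0.4665 -0.3843  0.1561] max [ 0.5888 -0.3429  0.1673] sd [0.0045 0.0399]
0.2 83 [0.7203 0.1272 0.219 ] [0.5515 0.1062 0.2003] [0.7775 0.1834 0.2348]
0.235 163 [0.6386 0.1512 0.2517] [0.5514 0.1069 0.2353] [0.7786 0.1914 0.2697]
0.27 134 [0.6291 0.1544 0.2867] [0.5569 0.108  0.2701] [0.7787 0.1864 0.2999]
0.3 233 [0.637  0.1537 0.3164] [0.5662 0.111  0.3001] [0.7718 0.1839 0.3298]
0.33 644 [0.6594 0.1484 0.3478] [0.5842 0.1166 0.3302] [0.7535 0.1783 0.36  ]
0.36 400 [0.6698 0.1472 0.364 ] [0.6265 0.13   0.36  ] [0.7116 0.1644 0.3713]
```

Run:
```python
from h import *
np.set_printoptions(precision=4,suppress=True)
for n in ['top','scene']:
    P=np.load(n+'1.npz')['P'].reshape(-1,3); P=P[~np.isnan(P[:,0])]
    m=(abs(P[:,0]-.66)<.16)&(abs(P[:,1]-.14)<.09)&(P[:,2]>.1)&(P[:,2]<.39); q=P[m]; print(n,len(q))
    for lo in np.arange(.19,.38,.02):
        r=q[(q[:,2]>lo)&(q[:,2]<lo+.02)]
        for nm,k in (('near',r[r[:,0]<.64]),('far',r[r[:,0]>.7])):
            if len(k)>3: print(' %.2f'%lo,nm,len(k),k.mean(0),k.min(0),k.max(0))
P=np.load('scene1.npz')['P']
m=(P[:,:,2]>.153)&(P[:,:,2]<.245)&(abs(P[:,:,0]-.527)<.09)&(abs(P[:,:,1]+.364)<.035); q=P[m]
h=q[q[:,2]>.175]; print('handle scene',len(h),h.mean(0),h.min(0),h.max(0))
w,V=np.linalg.eigh(np.cov(q.T)); print('face normal',V[:,0],np.sqrt(w),q.mean(0))
```

```text
top 1926
 0.19 far 37 [0.7682 0.1147 0.2009] [0.765  0.1062 0.1901] [0.7761 0.1264 0.21  ]
 0.21 near 12 [0.5567 0.1728 0.2274] [0.5515 0.1659 0.2229] [0.5696 0.1834 0.2298]
 0.21 far 35 [0.7682 0.114  0.2206] [0.7637 0.1069 0.2104] [0.7775 0.1245 0.2298]
 0.23 near 54 [0.5593 0.1737 0.2433] [0.5514 0.1652 0.231 ] [0.5745 0.1914 0.2498]
 0.23 far 36 [0.7686 0.1137 0.2404] [0.7645 0.1068 0.23  ] [0.7771 0.1255 0.2499]
 0.25 near 54 [0.5592 0.1746 0.2577] [0.5524 0.1652 0.2502] [0.5745 0.1891 0.2697]
 0.25 far 32 [0.7679 0.1125 0.2604] [0.7628 0.1069 0.2504] [0.7786 0.1227 0.2694]
 0.27 near 58 [0.5623 0.1749 0.2816] [0.5569 0.1665 0.2701] [0.5715 0.1864 0.2898]
 0.27 far 25 [0.7682 0.1112 0.2811] [0.7581 0.108  0.2708] [0.7787 0.1185 0.2885]
 0.29 near 75 [0.5697 0.1734 0.3006] [0.5619 0.1639 0.2904] [0.5816 0.1856 0.3097]
 0.29 far 34 [0.7641 0.113  0.3006] [0.7546 0.1093 0.2901] [0.7751 0.1227 0.3097]
 0.31 near 115 [0.5816 0.1708 0.3203] [0.5716 0.1585 0.3101] [0.5976 0.1817 0.3298]
 0.31 far 60 [0.7551 0.118  0.3196] [0.7346 0.1123 0.3103] [0.7695 0.1296 0.3287]
 0.33 near 191 [0.
[... 1211 characters left out ...]
.7806 0.1307 0.31  ]
 0.31 near 49 [0.5955 0.1641 0.3203] [0.5789 0.1589 0.3111] [0.6134 0.1716 0.3297]
 0.31 far 136 [0.7571 0.1205 0.32  ] [0.7349 0.1114 0.31  ] [0.77   0.1366 0.3299]
 0.33 near 64 [0.6136 0.1577 0.3403] [0.5932 0.1489 0.33  ] [0.64   0.1691 0.3498]
 0.33 far 172 [0.737  0.1262 0.3404] [0.702  0.1165 0.3301] [0.7583 0.1417 0.3496]
 0.35 near 46 [0.628  0.1562 0.3556] [0.6136 0.1484 0.3505] [0.6399 0.1672 0.3636]
 0.35 far 125 [0.7146 0.1341 0.3565] [0.7002 0.1247 0.35  ] [0.7343 0.1469 0.3659]
handle scene 260 [ 0.54   -0.3674  0.2128] [ 0.5103 -0.3758  0.1758] [ 0.5511 -0.3559  0.24  ]
face normal [-0.1527 -0.9878  0.032 ] [0.0042 0.0187 0.0316] [ 0.5476 -0.3692  0.1905]
```

Call:
play_rows --increments '[[[0,0,-30],[0,0,0],0],[[-20,-23,-60],[0,0,6],0],[[-52,-59,-60],[0,0,14],0],[[-86,-98,-60],[0,0,23],0],[[-120,-137,-60],[0,0,32],0],[[-154,-176,-60],[0,0,41],0],[[-188,-215,-60],[0,0,50],0],[[-222,-253,-60],[0,0,59],0],[[-256,-292,-60],[0,0,68],0],[[-290,-330,-60],[0,0,77],0],[[-324,-369,-60],[0,0,86],0],[[-358,-408,-60],[0,0,95],0],[[-392,-446,-60],[0,0,104],0],[[-426,-485,-60],[0,0,113],0],[[-460,-524,-60],[0,0,122],0],[[-494,-562,-60],[0,0,131],0],[[-528,-601,-60],[0,0,140],0],[[-562,-640,-60],[0,0,149],0],[[-594,-676,-60],[0,0,158],0],[[-612,-697,-60],[0,0,167],0]]'

```text
time: 2.1
ee_pos: [0.5227, -0.3531, 0.3097]
tcp_rot: [-180.0, 0.0, -0.9]
wrist_force: [0.9, 0.6, 1.4]
opening: 0.0856
grasp_force: 0.0
```

Outlet ≈ (0.566, 0.178); 0.221 m from the tap axis, as specified. Now a wrist cloud to refine the handle's position.

Run:
```python
from h import *
np.set_printoptions(precision=4,suppress=True)
im,P=cloud('wrist'); cv2.imwrite('pics/w1.png',im[:,:,::-1])
m=(P[:,:,2]>.165)&(P[:,:,2]<.25)&(abs(P[:,:,0]-.527)<.06)&(abs(P[:,:,1]+.364)<.03)
q=P[m]; print(len(q))
for lo,hi in((.17,.19),(.19,.21),(.21,.229),(.229,.245)):
    h=q[(q[:,2]>lo)&(q[:,2]<hi)]
    if len(h)<10: continue
    r=cv2.minAreaRect((h[:,:2]*1000).astype(np.float32)); print(lo,len(h),h.mean(0),r)
m=(P[:,:,2]>.152)&(P[:,:,2]<.17)&(abs(P[:,:,0]-.527)<.09)&(abs(P[:,:,1]+.364)<.03)
h=P[m]; print('shoulder',len(h)); 
if len(h)>10: print(h.mean(0),cv2.minAreaRect((h[:,:2]*1000).astype(np.float32)))
```

```text
2907
0.17 283 [ 0.5399 -0.3634  0.1804] ((534.2943725585938, -359.3240966796875), (13.250816345214844, 36.85023880004883), 54.03740310668945)
0.19 352 [ 0.5397 -0.3632  0.2004] ((534.3157348632812, -359.268798828125), (12.994795799255371, 36.891754150390625), 54.40544891357422)
0.21 740 [ 0.5392 -0.3644  0.2222] ((530.1602783203125, -364.0458984375), (14.103042602539062, 35.70479202270508), 75.57537078857422)
0.229 1470 [ 0.5312 -0.3644  0.2333] ((530.1812133789062, -364.4153747558594), (13.794625282287598, 28.414216995239258), 76.49433898925781)
shoulder 2477
[ 0.5456 -0.3673  0.1593] ((529.8318481445312, -364.3682861328125), (14.175202369689941, 127.46074676513672), 76.58490753173828)
```

View pics/w1.png

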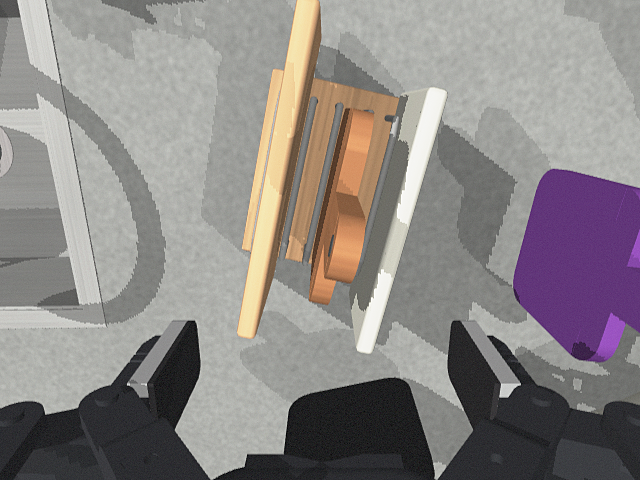

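The wrist view shows the handle at about (345,250), between the open fingers. Its centre is (0.530, −0.364) and its yaw is −13.5°. I'll descend and grip.

Call:
play_rows --increments '[[[4,6,0],[0,0,8],0],[[7.5,11,0],[0,0,12.6],0],[[7.5,11,0],[0,0,12.6],0],[[7.5,11,30],[0,0,12.6],0],[[7.5,11,60],[0,0,12.6],0],[[7.5,11,85],[0,0,12.6],0],[[7.5,11,99],[0,0,12.6],0],[[7.5,11,99],[0,0,12.6],0],[[7.5,11,99],[0,0,12.6],0.5],[[7.5,11,99],[0,0,12.6],0.8],[[7.5,11,99],[0,0,12.6],1],[[7.5,11,99],[0,0,12.6],1],[[7.5,11,99],[0,0,12.6],1],[[7.5,11,99],[0,0,12.6],1],[[7.5,11,99],[0,0,12.6],1],[[7.5,11,99],[0,0,12.6],1]]' --grip_force 80

```text
time: 3.75
ee_pos: [0.53, -0.3622, 0.2119]
tcp_rot: [180.0, -0.1, -13.1]
wrist_force: [0.5, -0.9, 4.9]
opening: 0.0129
grasp_force: 79.3
```

Call:
play_rows --increments '[[[0,0,-10],[0,0,0],1],[[0,0,-25],[0,0,0],1],[[0,0,-45],[0,0,0],1],[[0,0,-65],[0,0,0],1],[[0,0,-85],[0,0,0],1],[[0,0,-105],[0,0,0],1],[[0,0,-125],[0,0,0],1],[[0,0,-145],[0,0,0],1],[[0,0,-165],[0,0,0],1],[[0,0,-180],[0,0,0],1],[[0,0,-180],[0,0,0],1],[[0,0,-180],[0,0,0],1]]' --grip_force 80

```text
time: 4.95
ee_pos: [0.5301, -0.3622, 0.3905]
tcp_rot: [-180.0, 0.0, -13.1]
wrist_force: [0.4, -1.0, -2.4]
opening: 0.0127
grasp_force: 78.4
```

Run:
```python
from h import *
np.set_printoptions(precision=4,suppress=True)
o=telemetry.get_obs(); print(o['q'],o['ee_pos'],o['tcp_rot'],o['grasp_force'],o['wrist_force'])
im,P=cloud('scene'); cv2.imwrite('pics/s2.png',im[:,:,::-1])
ro=R.from_euler('xyz',o['tcp_rot'],degrees=True)
# plan: staged waypoints -> final
out=np.array([.566,.178]); psi=np.radians(17.5); th=np.radians(45); zm=.135
pz=np.array([-np.cos(psi)*np.sin(th),-np.sin(psi)*np.sin(th),np.cos(th)])
tz=-pz; tx=np.array([-np.sin(psi),np.cos(psi),0]); ty=np.cross(tz,tx)
Rf=R.from_matrix(np.c_[tx,ty,tz]); tcp=np.r_[out,zm]+pz*.123
print('final tcp',tcp,'rotvec from now',np.degrees((ro.inv()*Rf).as_rotvec()),'shift',ro.inv().apply(tcp-o['ee_pos'])*1000)
print('upright mid orientation yaw',107.5)
```

```text
[-34.3428  28.1303  55.4728 117.3794   0.0026 158.7465] [ 0.5301 -0.3622  0.3905] [-179.9842    0.0334  -13.0893] 78.37988018989563 [ 0.3988 -0.9706 -2.4253]
final tcp [0.4831 0.1518 0.222 ] rotvec from now [ -26.8143   46.93   -113.2898] shift [-162.1858 -489.9834  168.7884]
upright mid orientation yaw 107.5
```

Call:
play_rows --increments '[[[-6,-13,0],[0,0,-3.6],1],[[-17,-36,0],[0,0,-9.6],1],[[-30,-62,0],[0,0,-17],1],[[-44,-91,0],[0,0,-24.7],1],[[-58,-120,0],[0,0,-32.5],1],[[-72,-149,0],[0,0,-40.4],1],[[-86,-178,0],[0,0,-48.2],1],[[-100,-207,0],[0,0,-56],1],[[-115,-236,0],[0,0,-64],1],[[-129,-265,0],[0,0,-71.8],1],[[-143,-293,0],[0,0,-79.6],1],[[-157,-322,0],[0,0,-87.4],1],[[-171,-351,0],[0,0,-95.3],1],[[-184,-378,0],[0,0,-102.5],1],[[-196,-402,0],[0,0,-109],1],[[-206,-422,0],[0,0,-114.6],1],[[-212,-436,0],[0,0,-118.2],1],[[-216,-445,0],[0,0,-120.6],1],[[-216,-445,0],[0,0,-120.6],1],[[-216,-445,0],[0,0,-120.6],1]]' --grip_force 80

```text
time: 7.0
ee_pos: [0.4202, 0.12, 0.3909]
tcp_rot: [-180.0, 0.0, 107.4]
wrist_force: [0.3, -0.3, -1.5]
opening: 0.0126
grasp_force: 78.4
```

Run:
```python
from h import *
np.set_printoptions(precision=4,suppress=True)
o=telemetry.get_obs(); print(o['time'],o['q'],o['ee_pos'],o['tcp_rot'],o['grasp_force'],o['opening'])
im,P=cloud('scene'); cv2.imwrite('pics/s3.png',im[:,:,::-1]); np.savez('s3.npz',im=im,P=P)
```

```text
7.0 [ 15.9442  -4.4916  16.8428 111.3695  -0.0139  88.5012] [0.4202 0.12   0.3909] [-179.9645    0.013   107.443 ] 78.37219476699829 0.012572487107595481
```

View pics/s3.png

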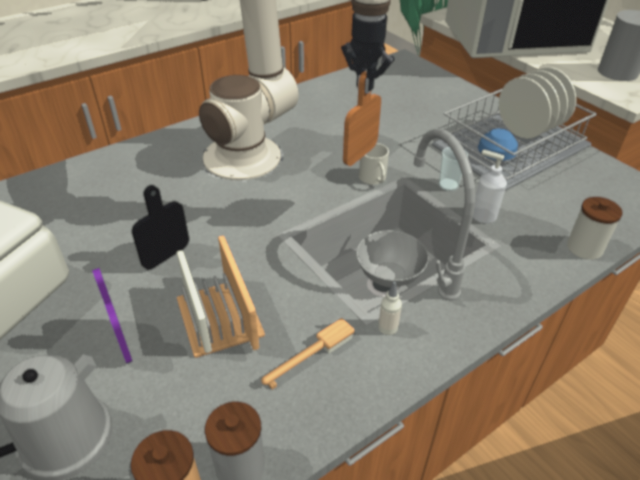

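The paddle hangs upright from the gripper near (363,130), and nothing else has moved. Next I'll lower it, tilt it and move it under the outlet.

Call:
play_rows --increments '[[[0,0,12],[0,0,0],1],[[0,0,35],[0,0,0],1],[[0,0,60],[0,0,0],1],[[0,0,80],[-3,0,0],1],[[0,0,90],[-8,0,0],1],[[0,0,90],[-14,0,0],1],[[0,0,90],[-21,0,0],1],[[0,0,90],[-28,0,0],1],[[0,0,90],[-35,0,0],1],[[0,0,90],[-41,0,0],1],[[0,0,90],[-45,0,0],1],[[1,5,96],[-45,0,0],1],[[3,18,110],[-45,0,0],1],[[6,35,130],[-45,0,0],1],[[9,52,150],[-45,0,0],1],[[11,65,164],[-45,0,0],1],[[11.5,69.5,169],[-45,0,0],1],[[11.5,69.5,169],[-45,0,0],1],[[11.5,69.5,169],[-45,0,0],1],[[11.5,69.5,169],[-45,0,0],1]]' --grip_force 80

```text
time: 9.05
ee_pos: [0.4831, 0.152, 0.2238]
tcp_rot: [134.9, -0.0, 107.5]
wrist_force: [0.7, -0.0, -1.6]
opening: 0.0126
grasp_force: 80.9
```

Run:
```python
from h import *
np.set_printoptions(precision=4,suppress=True)
o=telemetry.get_obs(); print(o['time'],o['q'],o['ee_pos'],o['tcp_rot'],o['grasp_force'],o['opening'])
Rt=R.from_euler('xyz',o['tcp_rot'],degrees=True)
for n in ['scene','top']:
    im,P=cloud(n); cv2.imwrite(f'pics/{n}4.png',im[:,:,::-1])
    r=im.astype(int); m=(r[:,:,0]-r[:,:,2]>50)&(P[:,:,2]>.04)&(P[:,:,2]<.26)&(abs(P[:,:,0]-.56)<.15)&(abs(P[:,:,1]-.17)<.12)
    q=Rt.inv().apply(P[m]-o['ee_pos'])*1000   # tool frame; foot expected z=198, mid z=123, |y|<7, |x|<70
    w,V=np.linalg.eigh(np.cov(q.T)); b=q[(q[:,2]>60)&(q[:,2]<190)]
    print(n,len(q),'z max',np.percentile(q[:,2],99.5),'blade x',np.percentile(b[:,0],[.5,99.5]),'y by z',[np.median(b[(b[:,2]>a)&(b[:,2]<a+30),1]) for a in (60,90,120,150)])
    s=P[(abs(P[:,:,0]-.566)<.025)&(abs(P[:,:,1]-.178)<.025)&(P[:,:,2]>.215)&(P[:,:,2]<.27)]; print(' outlet',len(s),s.min(0),s.max(0))
mid=o['ee_pos']+Rt.apply([0,0,.123]); print('mid',mid,'foot',o['ee_pos']+Rt.apply([0,0,.198]))
```

```text
9.05 [ 17.4497 -45.6993 -43.0499  47.5652   0.0268  89.9754] [0.4831 0.152  0.2238] [134.9158  -0.0014 107.486 ] 80.89340686798096 0.012591582756150724
scene 2650 z max 198.15860189955757 blade x [-72.5634  69.8805] y by z [np.float64(6.929774167514222), np.float64(7.0588295130078285), np.float64(7.071445816607016), np.float64(7.122236284113048)]
 outlet 173 [0.5565 0.1629 0.224 ] [0.5816 0.1912 0.2696]
top 2585 z max 197.57597577150207 blade x [-70.7599  68.4338] y by z [np.float64(5.4151194908299765), np.float64(5.547578594913807), np.float64(5.594562016930943), np.float64(5.546656906402803)]
 outlet 123 [0.5508 0.165  0.224 ] [0.5752 0.1919 0.2698]
mid [0.5662 0.1782 0.1369] foot [0.6169 0.1941 0.0839]
```

View pics/scene4.png

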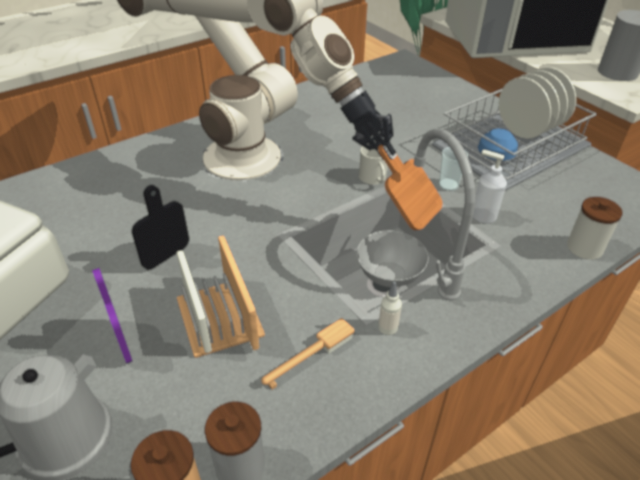

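The paddle is held at 45° under the outlet, blade near (413,193). Blade centre and outlet agree to a few millimetres, the spout hasn't moved and nothing has slipped, so I'm handing in.

```bash
python3 -c "
from h import *
print(workorder.job_done())"
```

```text
the job is handed in; nothing more can be done
None
```

I handed the job in with the paddle board held still at 45° by its handle, about 9 s into the 38 s limit. By camera and arm readings its blade centre is within a few millimetres of directly under the outlet and about 87 mm below it, its foot edge is 84 mm above worktop level over the bowl, and the spout is where it was; the hand-in returned no verdict.

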